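Unmould a shortbread over a mustard tin

TASK

Unmould the shortbread: pick up the little tart frame with the shortbread in it and lower it, lined up, over the squat mustard tin, so that the tin pushes the loose base up through the frame and the frame sinks down to the counter. Then lift the shortbread on its base off the tin from above and set it down gently, right way up and flat, in the middle of the cutting board. Leave the empty frame lying flat and the tin standing upright on the counter, and do not disturb the pepper mill, the red-lidded jar or the cheese tub.

Things in the scene. Friction and masses are not known exactly. Their poses are not given: they have to be found in the camera images.
- frame_mid (a point): Dark metal tart frame, fluted, open top and bottom, loose: outside 134 long (its x) x 64 wide (its y) x 24 mm high, walls 3. A 3 mm thick ledge round the bottom carries the loose base; clear opening inside it 118 x 48. 0.16 kg. Point: its centre, 12 mm above its underside; z up. Grip across the 64 mm. Same after a half turn.
- slab_mid (a point): Golden shortbread fixed on its loose aluminium base: one block 126 long (its x) x 56 wide (its y) x 16 mm thick, 0.15 kg. Starts on the frame's ledge, 1 mm play, top 5 mm below the rim. Point: its centre; z up. Once pushed up, it lies on the tin, underside 18 mm above the rim of the lowered frame: grip across the 56 mm. Fingertips below its underside would hit the board when it is set down.
- tin_top (a point): Squat red mustard tin with steel lid, loose on the counter: 90 long (its x) x 36 wide (its y) x 42 mm high, 0.35 kg. Point: centre of its flat top; z up. When parallel, it passes through the frame's opening with 6 mm to spare on each long side and 14 mm at each end. Same after a half turn.
- board_top (a point): Maple cutting board, fixed, 220 mm (its x) by 200 mm (its y), 20 mm thick. The point is the centre of its top face; z up.
- mill: Wooden pepper mill standing, 210 mm tall, 60 mm across, loose; origin at the centre of its underside. Leave alone.
- jar: Yellow jar with a red lid, 120 mm tall, 76 mm across, loose; origin at the centre of its underside. Leave alone.
- tub: White round cheese tub, 55 mm tall, 92 mm across, loose; origin at the centre of its underside. Leave alone.

How it is judged:
By the outcome, as a careful person would: the job done as asked, in the order asked, and still so for the second after the job is handed in, with the robot touching nothing.
It also fails if it takes over 64 s, if anything falls off the work surface, if the arm or the gripper's body presses on something with over 40 N, if the wrist force passes 120 N, or if a joint passes its speed limit or range.

ROBOT

A 6-joint arm with a two-finger parallel gripper is mounted at the origin on the work surface. World frame = base frame: x ahead of the robot, y to its left, z up, the work surface at z = 0. Lengths are in m, angles in degrees, forces in N, time in s.
With the tool pointing down it reaches from about 0.375 to 0.9 m from the base axis. Payload 3.1 kg.
Tool frame: the origin (TCP) lies on the centre line of the jaws, within the pads' length; the fingertips stand 25 mm ahead of it and the grasp point (between the pads) lies 6 mm ahead of it; z points along the fingers, y is the line along which they close (so a half turn about z gives the same grasp; the last joint's range is limited). The gripper opens to 87 mm and grips with 3 to 60 N. Pads are 19 mm wide; open, the fingers measure 117 mm over their backs; the gripper's body (75 mm by 190 mm) begins 51 mm behind the grasp point.
Start: joints at [60.017, 30.224, 82.088, -0, 67.689, -10.227], TCP at [0.211, 0.588, 0.221] pointing down, gripper open.
Joint ranges: [-176.69, 176.69], [-43.24, 126.21], [12.49, 139.97], [-82, 262], [0, 151.66], [-163.58, 163.58]. Speed limits (degrees/s): [159.86, 159.86, 180, 180, 180, 180].

INTERFACE

Orientations are given as a 3x3 rotation matrix whose columns are the frame's x, y, z axes.
In Python, from rig import * gives the robot as it stands.
- The arm moves only by the tool step_arm, never from a script. Its argument "steps" is a list of rows, each a list of 7 numbers: the shift along the tool's x, y, z normalised to -1 to 1, where 1 is 0.3 m, then the turn, a rotation vector about the tool's x, y, z normalised to -1 to 1, where 1 is 45 degrees, then the gripper's target within -1 to 1 (shut at 1, half-way at 0, fully open at -1). A call has 1 to 8 rows; each row is the pose to reach, as a shift and turn from the pose commanded when the call began, along the tool's axes at that moment; what a row does not reach only later rows make up. A row lasts 1/12 s, in which the tool goes at most 41.7 mm and 7.16 degrees, less where a joint would pass 70% of its speed; a pose out of reach is approached as far as the arm can. A call with a number of a shift or a turn outside -1 to 1 is refused whole. A call with a gripper value outside its range is refused whole. The fingers move at their own pace and stop on an object; the grip force is fixed at half the most. Time passes only in rows, so rows that repeat a pose let the fingers close. It gives the time, the measured TCP pose, the force, the opening and the grip force at its end, in the units of the state.
- read_state(): the state, without advancing time (a new reading comes with each control period).
- capture(name): name is "side" or "top"; returns a dict with "image" (400x640x3 uint8, red, green, blue), "vertical_fov" (degrees; the focal length in pixels is half the picture's height over the tangent of half this angle, whatever the lens; pixels are square), "cx", "cy" (the principal point, pixels), "world_from_camera" (4x4, takes a point from camera to world coordinates). Camera axes: x right, y down, z forward; pixel columns grow to the right and rows downward; lengths in m; the calibration is good to about 2 mm. A picture is of the moment at which its call begins. There is no depth.
- hand_in(): hands the job in; it is judged then, once.
The state is a dict: "time_s": time; "joint_positions": joint angles; "qvel": joint speeds; "tau": joint torques, N m; "position": TCP position; "tcp_rot": TCP orientation; "force": force on the tool from outside, world axes, zero at the start; "moment": the same for the moment, N m; "opening": opening from 0.0 (shut) to 1.0 (fully open); "grasp_force": force on a finger pad.
Only numpy, scipy, OpenCV 4.12 (cv2) and the standard library are available. Lean on these libraries where they do the work, as an engineer would, in place of code of your own. Each camera call takes 0.05 s, during which the arm holds its last target. There are 200 camera calls.

## Working session

There is one attempt and no reset: what is moved stays moved. The work goes in short steps, Python scripts to look and compute and a tool call to move; the robot and the scene stay as the last step left them, time stands still between calls to the robot, and variables do not carry over. Pictures are saved under pics/ and viewed, at most 10 in all, crops included, and the job is handed in when it is done.

Besides the shell and the picture viewer there is one more tool, called after ">>>" as name([rows], argument=value, ...), one row to a line, values as JSON. step_arm: Moves the arm, as the interface text tells. Scaled input: -1 to 1 covers 0.3 m each way for a shift and 45 degrees each way for a turn. Its arguments: {"type":"object","properties":{"steps":{"type":"array"}},"required":["steps"]}

```bash
mkdir -p pics; ls; python3 - <<'E'
from rig import *
import cv2, numpy as np
s=read_state(); print(s)
ims=[]
for n in("side","top"):
    c=capture(n); np.savez(f"{n}0.npz",**c); print(n,c["vertical_fov"],c["cx"],c["cy"],np.round(c["world_from_camera"],4).tolist())
    cv2.imwrite(f"pics/{n}0.png",c["image"][:,:,::-1])
E
```

```text
pics
{'time_s': 0.0, 'joint_positions': array([ 6.00176614e+01,  3.02783587e+01,  8.21565483e+01,  6.80600249e-04,
        6.76877374e+01, -1.02275692e+01]), 'qvel': array([ 0.01334907,  0.0664929 , -0.04473525,  0.04630488,  0.0460439 ,
        0.02971648]), 'tau': array([-1.69538256e-03, -4.40046501e+01, -1.76589614e+01,  6.31876267e-02,
        5.82797604e-02, -1.48864947e-04]), 'position': array([0.21084849, 0.58758576, 0.22007724]), 'tcp_rot': array([[-9.41146144e-01,  3.37998182e-01, -1.07922095e-03],
       [ 3.37999679e-01,  9.41144410e-01, -1.84860649e-03],
       [ 3.90877132e-04, -2.10458520e-03, -9.99997709e-01]]), 'force': array([0.37738708, 0.0347923 , 0.53722186]), 'moment': array([ 0.01364448, -0.02790942, -0.01132637]), 'grasp_force': 0.0, 'opening': 0.9980605576768806}
side 57.84213735760034 328.23276806179405 203.384325683931 [[-0.8173, -0.36, 0.4499, 0.2382], [-0.5757, 0.4773, -0.6639, 0.5219], [0.0242, -0.8016, -0.5973, 0.5213], [0.0, 0.0, 0.0, 1.0]]
top 45.095589030838696 316.9530195267537 196.88375226125427 [[-0.0227, -0.9875, 0.1562, 0.418], [-0.9993, 0.0271, 0.0264, -0.01], [-0.0303, -0.1555, -0.9874, 1.3479], [0.0, 0.0, 0.0, 1.0]]
```

View pics/side0.png

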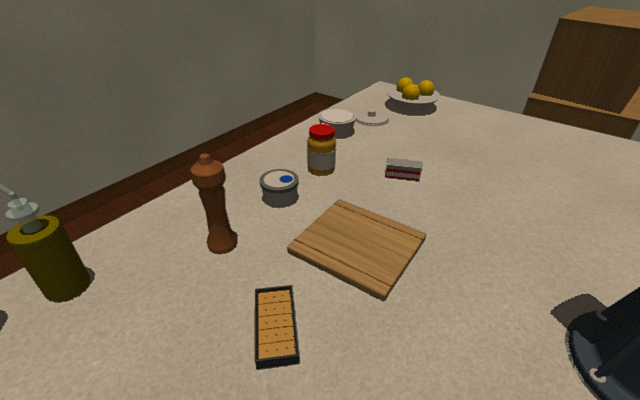

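View pics/top0.png

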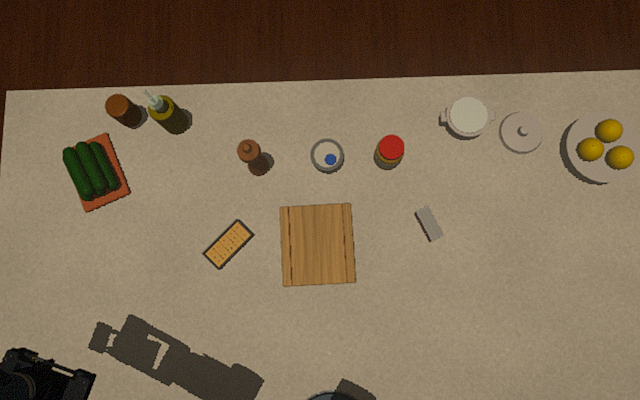

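Side shows the frame with the shortbread at (277,325), the board at (357,247) and the tin at (404,168). Top shows the frame at (228,244), the board at (318,245) and the tin's lid at (429,224).

```bash
cat > h.py <<'E'
import numpy as np, cv2
def load(n): return dict(np.load(n+".npz"))
def ray(c,p):
    f=200/np.tan(np.radians(c["vertical_fov"])/2); p=np.atleast_2d(p).astype(float)
    d=np.c_[(p-[c["cx"],c["cy"]])/f,np.ones(len(p))]; T=c["world_from_camera"]
    return T[:3,3], d@T[:3,:3].T
def onplane(c,p,z):
    o,d=ray(c,p); return o+d*((z-o[2])/d[:,2])[:,None]
def tri(c1,p1,c2,p2):
    o1,d1=ray(c1,p1);o2,d2=ray(c2,p2);A=np.c_[d1[0],-d2[0]]
    t=np.linalg.lstsq(A,o2-o1,rcond=None)[0];a=o1+t[0]*d1[0];b=o2+t[1]*d2[0]
    return (a+b)/2,np.linalg.norm(a-b)
def blob(c,lo,hi,roi,close=5):
    x0,y0,x1,y1=roi
    m=np.zeros((400,640),np.uint8); m[y0:y1,x0:x1]=cv2.inRange(cv2.cvtColor(c["image"],cv2.COLOR_RGB2HSV),lo,hi)[y0:y1,x0:x1]
    m=cv2.morphologyEx(m,cv2.MORPH_CLOSE,np.ones((close,close)))
    cs,_=cv2.findContours(m,cv2.RETR_EXTERNAL,cv2.CHAIN_APPROX_NONE)
    return max(cs,key=cv2.contourArea),m
def rect(c,cnt,z):  # centre, sizes (long,short), angle of long axis, via minAreaRect on the plane (mm)
    P=onplane(c,cnt[:,0,:],z)[:,:2]*1000
    (ctr,(w,h),a)=cv2.minAreaRect(P.astype(np.float32))
    if w<h: w,h,a=h,w,a+90
    return np.round(ctr,1),round(w,1),round(h,1),round((a+90)%180-90,1)
E
python3 - <<'E'
from h import *
for n,pts in(("side",dict(bread=(277,318),frame=(259,345),board=(357,247),counter=(330,320),lid=(404,162),body=(404,172),cnt2=(450,180))),("top",dict(bread=(228,244),frame=(207,254),board=(318,245),edge=(353,240),counter=(260,290),lid=(429,224),cnt2=(460,220)))):
    c=load(n+"0"); hsv=cv2.cvtColor(c["image"],cv2.COLOR_RGB2HSV)
    for k,(x,y) in pts.items(): print(n,k,np.median(hsv[y-1:y+2,x-1:x+2].reshape(-1,3),0))
S,T=load("side0"),load("top0")
a=S["image"][270:380,230:330];b=S["image"][140:190,370:440];d=T["image"][210:280,195:265];e=T["image"][195:250,405:455]
r=lambda i:cv2.resize(i,(400,300),interpolation=cv2.INTER_NEAREST)
cv2.imwrite("pics/c.png",np.vstack([np.hstack([r(a),r(b)]),np.hstack([r(d),r(e)])])[:,:,::-1])
E
```

```text
side bread [ 17. 174. 170.]
side frame [ 17. 177. 145.]
side board [ 17. 149. 150.]
side counter [ 18.  61. 168.]
side lid [ 18.  41. 130.]
side body [175. 202.  63.]
side cnt2 [ 18.  62. 169.]
top bread [ 18. 170. 170.]
top frame [ 18. 168. 177.]
top board [ 17. 148. 146.]
top edge [ 17.  87. 139.]
top counter [ 18.  69. 157.]
top lid [ 18.  51. 134.]
top cnt2 [ 19.  67. 157.]
```

View pics/c.png

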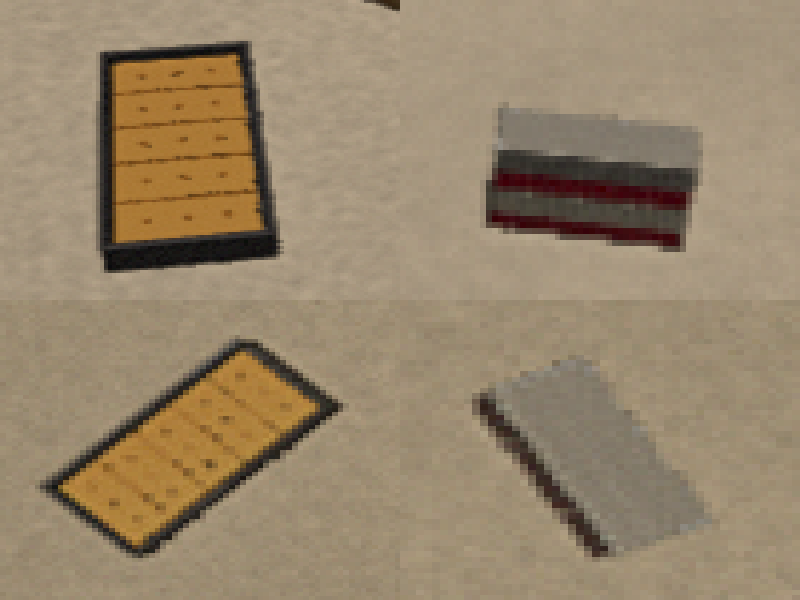

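```bash
cat > m.py <<'E'
from h import *
S,T=load("side0"),load("top0")
cen=lambda c:cv2.minAreaRect(c)[0]
def quadc(cnt):
    q=cv2.approxPolyDP(cv2.convexHull(cnt),0.04*cv2.arcLength(cnt,True),True)[:,0,:].astype(float); return q
def diag(q):  # crossing of diagonals
    h=lambda p:np.r_[p,1]; x=np.cross(np.cross(h(q[0]),h(q[2])),np.cross(h(q[1]),h(q[3]))); return x[:2]/x[2]
rois=dict(slab=((230,275,330,375),(198,212,262,276)),)
fs,_=blob(S,(8,120,90),(26,255,255),(230,275,330,375)); ft,_=blob(T,(8,115,90),(26,255,255),(198,212,262,276))
qs,qt=quadc(fs),quadc(ft); print("slab",len(qs),len(qt),tri(S,diag(qs),T,diag(qt)))
for z in(.0,.019): print(" slab z",z,rect(S,fs,z),rect(T,ft,z))
def dark(c,roi):
    x0,y0,x1,y1=roi; m=np.zeros((400,640),np.uint8)
    hsv=cv2.cvtColor(c["image"],cv2.COLOR_RGB2HSV)[y0:y1,x0:x1]
    m[y0:y1,x0:x1]=((hsv[...,2]<95)|(hsv[...,1]>115))*255
    return max(cv2.findContours(m,0,cv2.CHAIN_APPROX_NONE)[0],key=cv2.contourArea)
print(" frame z12",rect(S,dark(S,(230,275,330,375)),.012),rect(T,dark(T,(198,212,262,276)),.012))
bs,_=blob(S,(8,100,60),(26,255,255),(270,190,440,305)); bt,_=blob(T,(8,85,60),(26,255,255),(268,195,368,295))
qs,qt=quadc(bs),quadc(bt); print("board",len(qs),len(qt),tri(S,diag(qs),T,diag(qt)) if len(qs)==len(qt)==4 else (qs,qt))
print(" board z20/10",rect(S,bs,.02),rect(T,bt,.02),rect(S,bs,.01),rect(T,bt,.01))
def lid(c,roi,s):
    x0,y0,x1,y1=roi; m=np.zeros((400,640),np.uint8)
    hsv=cv2.cvtColor(cv2.medianBlur(c["image"],3),cv2.COLOR_RGB2HSV)[y0:y1,x0:x1]
    m[y0:y1,x0:x1]=((hsv[...,1]<s)&(hsv[...,2]>95))*255
    return max(cv2.findContours(m,0,cv2.CHAIN_APPROX_NONE)[0],key=cv2.contourArea)
ls,lt=lid(S,(375,150,435,185),52),lid(T,(405,198,455,250),58)
qs,qt=quadc(ls),quadc(lt); print("lid",qs.tolist(),qt.tolist())
es=np.array([[387.5,158],[422.2,161.7],[421.1,168.7],[387.2,165]]);et=np.array([[426.9,205.6],[444,235.3],[431.2,241.75],[414.4,212.4]])
print(" tri",tri(S,diag(es),T,diag(et)))
for z in(.042,): print(" mask",rect(S,ls,z),rect(T,lt,z)," eye",rect(S,es[:,None],z),rect(T,et[:,None],z))
E
python3 m.py
```

```text
slab 4 4 (array([0.50231493, 0.2754848 , 0.0193761 ]), np.float64(0.0015912482851595858))
 slab z 0.0 (array([512.5, 264.9]), 127.7, 56.7, -45.9) (array([504.4, 279.9]), 127.3, 54.7, -45.7)
 slab z 0.019 (array([502.5, 274.3]), 123.0, 54.6, -45.9) (array([503.2, 275.8]), 125.5, 54.0, -45.7)
 frame z12 (array([503.9, 273.1]), 150.9, 64.7, -45.6) (array([504.2, 275.4]), 138.2, 68.2, -45.6)
board 4 4 (array([0.49608972, 0.02957888, 0.01710458]), np.float64(0.0025454774919553896))
 board z20/10 (array([493.5,  34.7]), 221.2, 209.4, 2.1) (array([497.5,  28.9]), 220.1, 200.6, 1.9) (array([498.6,  25. ]), 225.6, 213.6, 2.1) (array([498.1,  29.2]), 221.7, 202.1, 1.9)
lid [[386.0, 162.0], [388.0, 158.0], [420.0, 161.0], [421.0, 168.0]] [[426.0, 205.0], [443.0, 234.0], [431.0, 241.0], [417.0, 214.0]]
 tri (array([ 0.54210082, -0.27697617,  0.04083301]), np.float64(0.0016124558918337987))
 mask (array([ 544.4, -277.9]), 91.8, 41.4, 27.8) (array([ 545.7, -277.7]), 93.4, 38.7, 24.4)  eye (array([ 540.1, -276.1]), 91.7, 37.4, 25.2) (array([ 542.7, -276.6]), 91.5, 39.0, 26.6)
```

```bash
cat > go.py <<'E'
import sys,numpy as np
from rig import *
from scipy.spatial.transform import Rotation as Ro
x,y,z,psi=map(float,sys.argv[1:5]); s=read_state(); R=s["tcp_rot"]; p=s["position"]
c,n=np.cos(np.radians(psi)),np.sin(np.radians(psi))
Rt=np.array([[-n,c,0],[c,n,0],[0,0,-1.]])
d=R.T@(np.array([x,y,z])/1000-p); w=np.degrees(Ro.from_matrix(R.T@Rt).as_rotvec())
print("t",round(s["time_s"],2),"p",np.round(p*1000,1),"yaw",round(np.degrees(np.arctan2(R[1,1],R[0,1])),2),"F",np.round(s["force"],1),"open",round(s["opening"]*87,1),"grip",round(s["grasp_force"],1),"q6",round(s["joint_positions"][5]))
print("row",np.round(d/.3,4),np.round(w/45,4),"mm",np.round(d*1000,1),"deg",np.round(w,2))
E
python3 go.py 503 275.3 120 44.3; python3 - <<'E'
from h import *
# tin refinement: long lid edge lines in both views
import m
E
```

```text
t 0.1 p [210.9 587.6 220.2] yaw 70.24 F [-0.3  1.   0.1] open 87.1 grip 0.0 q6 -10
row [-1.2684 -0.65    0.3347] [-2.600e-03  1.000e-04  5.765e-01] mm [-380.5 -195.   100.4] deg [-0.12  0.   25.94]
slab 4 4 (array([0.50231493, 0.2754848 , 0.0193761 ]), np.float64(0.0015912482851595858))
 slab z 0.0 (array([512.5, 264.9]), 127.7, 56.7, -45.9) (array([504.4, 279.9]), 127.3, 54.7, -45.7)
 slab z 0.019 (array([502.5, 274.3]), 123.0, 54.6, -45.9) (array([503.2, 275.8]), 125.5, 54.0, -45.7)
 frame z12 (array([503.9, 273.1]), 150.9, 64.7, -45.6) (array([504.2, 275.4]), 138.2, 68.2, -45.6)
board 4 4 (array([0.49608972, 0.02957888, 0.01710458]), np.float64(0.0025454774919553896))
 board z20/10 (array([493.5,  34.7]), 221.2, 209.4, 2.1) (array([497.5,  28.9]), 220.1, 200.6, 1.9) (array([498.6,  25. ]), 225.6, 213.6, 2.1) (array([498.1,  29.2]), 221.7, 202.1, 1.9)
lid [[386.0, 162.0], [388.0, 158.0], [420.0, 161.0], [421.0, 168.0]] [[426.0, 205.0], [443.0, 234.0], [431.0, 241.0], [417.0, 214.0]]
 tri (array([ 0.54210082, -0.27697617,  0.04083301]), np.float64(0.0016124558918337987))
 mask (array([ 544.4, -277.9]), 91.8, 41.4, 27.8) (array([ 545.7, -277.7]), 93.4, 38.7, 24.4)  eye (array([ 540.1, -276.1]), 91.7, 37.4, 25.2) (array([ 542.7, -276.6]), 91.5, 39.0, 26.6)
```

>>> step_arm([
  [-0.95,-0.49,0.1,0,0,0.577,-1],
  [-0.95,-0.49,0.1,0,0,0.577,-1],
  [-0.95,-0.49,0.1,0,0,0.577,-1],
  [-0.95,-0.49,0.1,0,0,0.577,-1],
  [-0.95,-0.49,0.1,0,0,0.577,-1],
  [-0.95,-0.49,0.1,0,0,0.577,-1],
  [-0.95,-0.49,0.1,0,0,0.577,-1],
  [-0.95,-0.49,0.1,0,0,0.577,-1],
])

```text
time_s: 0.77
position: [0.4315, 0.3508, 0.1904]
tcp_rot: [[-0.697, 0.717, -0.0], [0.717, 0.697, -0.001], [-0.001, -0.001, -1.0]]
force: [-0.0, 0.5, -0.0]
opening: 1.0
grasp_force: 0.0
```

```bash
python3 go.py 503 275.3 80 44.3
```

```text
t 0.77 p [431.5 350.8 190.4] yaw 44.19 F [-0.   0.5 -0. ] open 87.0 grip 0.0 q6 -17
row [-0.3463 -0.0043  0.3683] [-0.0011  0.0008 -0.0024] mm [-103.9   -1.3  110.5] deg [-0.05  0.04 -0.11]
```

>>> step_arm([
  [-0.13,0,0.1,0,0,0,-1],
  [-0.25,-0.002,0.2,0,0,0,-1],
  [-0.346,-0.004,0.3,0,0,0,-1],
  [-0.346,-0.004,0.368,0,0,0,-1],
  [-0.346,-0.004,0.368,0,0,0,-1],
  [-0.346,-0.004,0.368,0,0,0,-1],
])

```text
time_s: 1.27
position: [0.4999, 0.2775, 0.0791]
tcp_rot: [[-0.697, 0.717, -0.005], [0.717, 0.697, -0.001], [0.003, -0.005, -1.0]]
force: [0.8, -0.2, 0.8]
opening: 1.003
grasp_force: 0.0
```

```bash
python3 go.py 503 275.3 30 44.3; python3 - <<'E'
from rig import *
import cv2,numpy as np
a=capture("side")["image"][200:400,180:420];b=capture("top")["image"][180:300,160:320]
r=lambda i:cv2.resize(i,(400,300),interpolation=cv2.INTER_CUBIC)
cv2.imwrite("pics/g1.png",np.hstack([r(a),r(b)])[:,:,::-1])
E
```

```text
t 1.27 p [499.9 277.5  79.1] yaw 44.18 F [ 0.8 -0.2  0.8] open 87.2 grip 0.0 q6 -26
row [-0.0128  0.0031  0.1635] [-0.006  -0.0035 -0.0027] mm [-3.9  0.9 49.1] deg [-0.27 -0.16 -0.12]
```

View pics/g1.png

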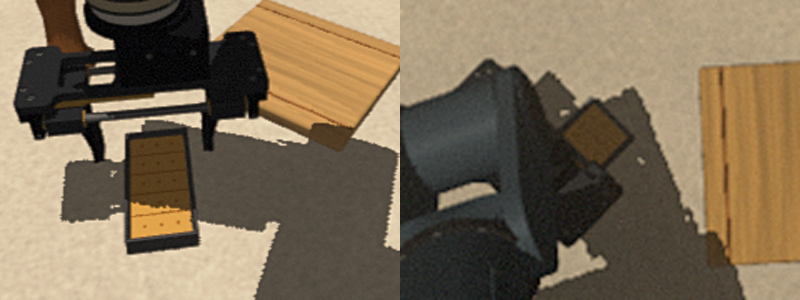

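The side crop shows the open fingers straddling the frame (left finger at (95,150), right at (208,135)), well aligned with its long axis. I go down.

>>> step_arm([
  [-0.012,0.003,0.04,0,0,-0.003,-1],
  [-0.012,0.003,0.08,0,0,-0.003,-1],
  [-0.012,0.003,0.12,0,0,-0.003,-1],
  [-0.012,0.003,0.14,0,0,-0.003,-1],
  [-0.012,0.003,0.155,0,0,-0.003,-1],
  [-0.012,0.003,0.163,0,0,-0.003,-1],
  [-0.012,0.003,0.163,0,0,-0.003,-1],
])

```text
time_s: 1.95
position: [0.5041, 0.2764, 0.031]
tcp_rot: [[-0.7, 0.714, -0.001], [0.714, 0.7, -0.0], [0.001, -0.001, -1.0]]
force: [-0.1, 0.0, 0.6]
opening: 1.0
grasp_force: 0.0
```

```bash
python3 go.py 503 275.3 30 44.3
```

```text
t 1.95 p [504.1 276.4  31. ] yaw 44.42 F [-0.1  0.   0.6] open 87.0 grip 0.0 q6 -27
row [-0.0001 -0.005   0.0034] [-0.0015 -0.0008  0.0027] mm [-0.  -1.5  1. ] deg [-0.07 -0.03  0.12]
```

>>> step_arm([
  [0,-0.004,0.003,0,0,0,-0.4],
  [0,-0.004,0.003,0,0,0,0],
  [0,-0.004,0.003,0,0,0,0.5],
  [0,-0.004,0.003,0,0,0,1],
  [0,-0.004,0.003,0,0,0,1],
  [0,-0.004,0.003,0,0,0,1],
  [0,-0.004,0.003,0,0,0,1],
  [0,-0.004,0.003,0,0,0,1],
])

```text
time_s: 2.62
position: [0.5037, 0.2756, 0.031]
tcp_rot: [[-0.7, 0.714, 0.0], [0.714, 0.7, 0.0], [-0.0, 0.0, -1.0]]
force: [-0.8, -0.2, -0.0]
opening: 0.476
grasp_force: 0.0
```

```bash
python3 go.py 503 275.3 150 44.3
```

```text
t 2.62 p [503.7 275.6  31. ] yaw 44.41 F [-0.8 -0.2 -0. ] open 41.4 grip 0.0 q6 -27
row [ 0.0009 -0.0024 -0.3968] [0.0002 0.0001 0.0025] mm [   0.3   -0.7 -119. ] deg [0.01 0.   0.11]
```

>>> step_arm([
  [0,0,0,0,0,0,1],
  [0,0,0,0,0,0,1],
])

```text
time_s: 2.78
position: [0.5037, 0.2756, 0.0309]
tcp_rot: [[-0.7, 0.714, 0.0], [0.714, 0.7, 0.0], [-0.0, 0.0, -1.0]]
force: [-0.3, 0.3, -0.6]
opening: 0.325
grasp_force: 0.0
```

```bash
python3 - <<'E'
from rig import *
import cv2,numpy as np
a=capture("side")["image"][240:400,180:393];b=capture("top")["image"][180:300,160:320]
r=lambda i:cv2.resize(i,(400,300),interpolation=cv2.INTER_CUBIC)
cv2.imwrite("pics/g2.png",np.hstack([r(a),r(b)])[:,:,::-1])
E
```

```text
(no output)
```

View pics/g2.png

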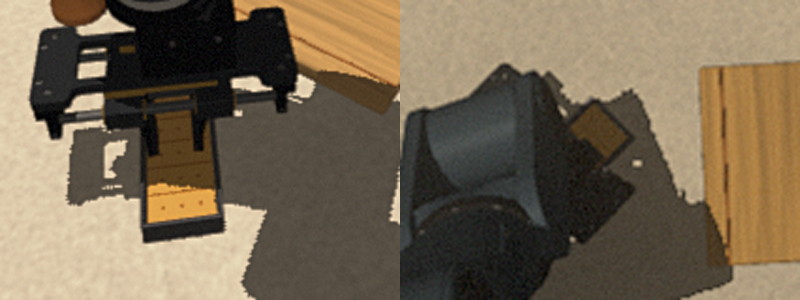

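The fingers (crop tips near (155,150) and (198,150)) closed over the shortbread, not around the frame, so the tips sit higher than the state implies. I check the tip height by ray before going on.

```bash
python3 - <<'E'
from h import *
from rig import *
S=load("side0")
print(read_state()["joint_positions"],read_state()["position"])
for p,xy in(((274,320.5),(503.7,275.6)),((271,303.5),(499.9,277.5))):
    o,d=ray(S,p); q=np.array([*xy,0])/1000
    A=np.c_[d[0],-np.array([0,0,1.])]; t=np.linalg.lstsq(A,q-o,rcond=None)[0]; print(p,"z on TCP line",t[1],"ray pt",o+t[0]*d[0])
E
```

```text
[ 1.75370702e+01  4.22360605e+01  9.72001083e+01  1.51485103e-03
  4.05706125e+01 -2.68752785e+01] [0.50362315 0.27556612 0.03081637]
(274, 320.5) z on TCP line 0.02042530811208509 ray pt [0.50362794 0.27552237 0.02042531]
(271, 303.5) z on TCP line 0.06898149328618693 ray pt [0.50181724 0.2795858  0.06898149]
```

>>> step_arm([
  [0,0,-0.03,0,0,0,-1],
  [0,0,-0.06,0,0,0,-1],
  [0,0,-0.1,0,0,0,-1],
  [0,0,-0.1,0,0,0,-1],
  [0,0,-0.1,0,0,0,-1],
  [0,0,-0.1,0,0,0,-1],
  [0,0,-0.1,0,0,0,-1],
  [0,0,-0.1,0,0,0,-1],
])

```text
time_s: 3.55
position: [0.5033, 0.2755, 0.0605]
tcp_rot: [[-0.7, 0.714, -0.001], [0.714, 0.7, -0.0], [0.0, -0.001, -1.0]]
force: [0.0, 0.3, -0.6]
opening: 0.752
grasp_force: 0.0
```

```bash
python3 go.py 503 275.3 30 44.3; python3 - <<'E'
from rig import *
import cv2,numpy as np
a=capture("side")["image"][220:380,180:393]
cv2.imwrite("pics/g3.png",cv2.resize(a,(799,600),interpolation=cv2.INTER_CUBIC)[:,:,::-1])
E
```

```text
t 3.55 p [503.3 275.5  60.5] yaw 44.42 F [ 0.   0.3 -0.6] open 65.4 grip 0.0 q6 -27
row [ 0.0003 -0.0012  0.1018] [-0.0009 -0.0004  0.0026] mm [ 0.1 -0.4 30.5] deg [-0.04 -0.02  0.12]
```

View pics/g3.png

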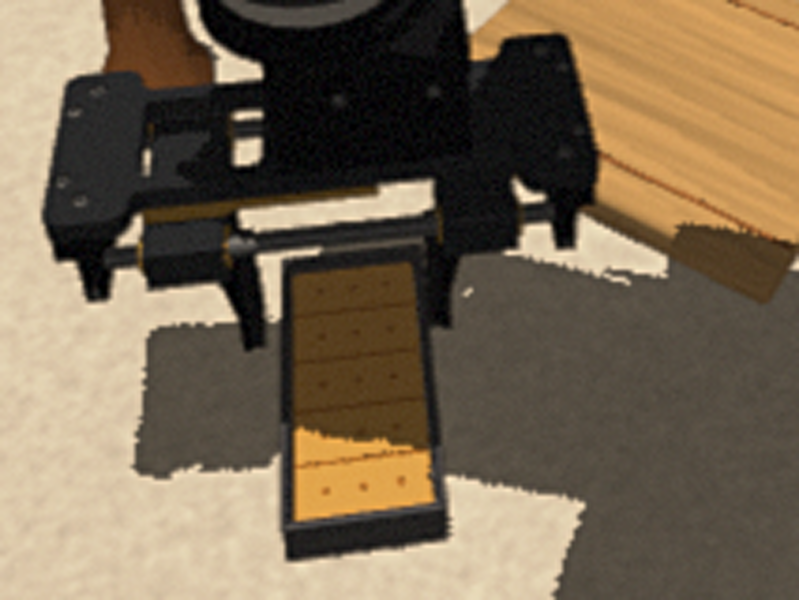

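The two inner fingertips at (265,345) and (435,320) in the crop lie about 62 mm up by ray, while the state gives TCP z = 60.5. So the real tips are about level with the reported TCP, not 25 mm ahead of it. I will find the counter by feel, in small force-checked steps.

>>> step_arm([
  [0,-0.001,0.04,0,0,0,-1],
  [0,-0.001,0.075,0,0,0,-1],
  [0,-0.001,0.1,0,0,0,-1],
  [0,-0.001,0.115,0,0,0,-1],
  [0,-0.001,0.125,0,0,0,-1],
  [0,-0.001,0.13,0,0,0,-1],
])

```text
time_s: 4.1
position: [0.5031, 0.2753, 0.0211]
tcp_rot: [[-0.7, 0.714, -0.001], [0.714, 0.7, -0.0], [0.001, -0.001, -1.0]]
force: [0.8, -0.4, -0.3]
opening: 0.998
grasp_force: 0.0
```

```bash
python3 go.py 503 275.3 10 44.3
```

```text
t 4.1 p [503.1 275.3  21.1] yaw 44.41 F [ 0.8 -0.4 -0.3] open 86.8 grip 0.0 q6 -27
row [ 0.0004 -0.0003  0.037 ] [-0.0012 -0.0007  0.0025] mm [ 0.1 -0.1 11.1] deg [-0.06 -0.03  0.11]
```

>>> step_arm([
  [0,0,0.01,0,0,0,-1],
  [0,0,0.02,0,0,0,-1],
  [0,0,0.03,0,0,0,-1],
  [0,0,0.037,0,0,0,-1],
  [0,0,0.037,0,0,0,-1],
])

```text
time_s: 4.52
position: [0.5032, 0.2753, 0.0104]
tcp_rot: [[-0.7, 0.714, -0.001], [0.714, 0.7, -0.0], [0.0, -0.001, -1.0]]
force: [-0.3, -0.2, 0.5]
opening: 1.0
grasp_force: 0.0
```

>>> step_arm([
  [0,0,0.005,0,0,0,-1],
  [0,0,0.01,0,0,0,-1],
  [0,0,0.01,0,0,0,-1],
])

```text
time_s: 4.77
position: [0.5034, 0.2753, 0.0076]
tcp_rot: [[-0.7, 0.714, -0.0], [0.714, 0.7, -0.0], [0.0, -0.0, -1.0]]
force: [0.7, -0.3, 0.6]
opening: 1.0
grasp_force: 0.0
```

>>> step_arm([
  [0,0,0.005,0,0,0,-1],
  [0,0,0.01,0,0,0,-1],
  [0,0,0.01,0,0,0,-1],
])

```text
time_s: 5.02
position: [0.5033, 0.2753, 0.0045]
tcp_rot: [[-0.7, 0.714, -0.0], [0.714, 0.7, -0.0], [0.0, -0.0, -1.0]]
force: [0.5, 0.2, 0.9]
opening: 0.999
grasp_force: 0.0
```

>>> step_arm([
  [0,0,0.004,0,0,0,-1],
  [0,0,0.007,0,0,0,-1],
  [0,0,0.007,0,0,0,-1],
])

```text
time_s: 5.27
position: [0.5033, 0.2753, 0.0025]
tcp_rot: [[-0.7, 0.714, -0.0], [0.714, 0.7, -0.0], [0.0, -0.0, -1.0]]
force: [-0.8, 0.1, 0.2]
opening: 0.999
grasp_force: 0.0
```

>>> step_arm([
  [0,0,0.004,0,0,0,-1],
  [0,0,0.007,0,0,0,-1],
  [0,0,0.007,0,0,0,-1],
])

```text
time_s: 5.52
position: [0.5033, 0.2753, 0.0004]
tcp_rot: [[-0.7, 0.714, -0.0], [0.714, 0.7, -0.0], [0.0, -0.0, -1.0]]
force: [-0.0, 1.5, -0.3]
opening: 0.998
grasp_force: 0.0
```

>>> step_arm([
  [0,0,0.004,0,0,0,-1],
  [0,0,0.007,0,0,0,-1],
  [0,0,0.007,0,0,0,-1],
])

```text
time_s: 5.77
position: [0.5035, 0.2754, -0.0011]
tcp_rot: [[-0.7, 0.714, 0.0], [0.714, 0.7, 0.0], [-0.0, 0.0, -1.0]]
force: [-0.1, -0.3, 3.9]
opening: 0.998
grasp_force: 2.0
```

>>> step_arm([
  [0,0,0.004,0,0,0,-1],
  [0,0,0.007,0,0,0,-1],
  [0,0,0.007,0,0,0,-1],
])

```text
time_s: 6.02
position: [0.5036, 0.2754, -0.0012]
tcp_rot: [[-0.7, 0.714, 0.001], [0.714, 0.7, 0.0], [-0.0, 0.001, -1.0]]
force: [-3.8, -1.6, 18.5]
opening: 0.999
grasp_force: 9.0
```

Contact is at reported z = −1.1 mm, so tip height = reported z + 1 mm. I grip the frame high, tips about 15 mm up, so that the gripper's body surely clears the raised shortbread.

>>> step_arm([
  [0,0,-0.03,0,0,0,-1],
  [0,0,-0.057,0,0,0,-1],
  [0,0,-0.057,0,0,0,-1],
])

```text
time_s: 6.27
position: [0.5046, 0.2758, 0.0149]
tcp_rot: [[-0.7, 0.714, 0.003], [0.714, 0.7, 0.001], [-0.001, 0.003, -1.0]]
force: [-0.0, 1.1, 0.6]
opening: 1.001
grasp_force: 0.0
```

```bash
python3 go.py 503 275.3 14 44.3
```

```text
t 6.27 p [504.6 275.8  14.9] yaw 44.42 F [-0.   1.1  0.6] open 87.1 grip 0.0 q6 -27
row [ 0.0025 -0.0049  0.0031] [0.0035 0.0017 0.0026] mm [ 0.8 -1.5  0.9] deg [0.16 0.08 0.12]
```

>>> step_arm([
  [0,0,0,0,0,0,1],
  [0,0,0,0,0,0,1],
  [0,0,0,0,0,0,1],
  [0,0,0,0,0,0,1],
  [0,0,0,0,0,0,1],
  [0,0,0,0,0,0,1],
  [0,0,0,0,0,0,1],
  [0,0,0,0,0,0,1],
])

```text
time_s: 6.93
position: [0.503, 0.2752, 0.0129]
tcp_rot: [[-0.7, 0.714, -0.001], [0.714, 0.7, -0.0], [0.001, -0.001, -1.0]]
force: [0.3, 0.3, -3.5]
opening: 0.73
grasp_force: 30.0
```

```bash
python3 go.py 503 275.3 100 44.3
```

```text
t 6.93 p [503.  275.2  12.9] yaw 44.41 F [ 0.3  0.3 -3.5] open 63.5 grip 30.0 q6 -27
row [ 4.000e-04 -2.000e-04 -2.902e-01] [-0.0012 -0.0007  0.0024] mm [  0.1  -0.1 -87.1] deg [-0.05 -0.03  0.11]
```

>>> step_arm([
  [0,0,-0.02,0,0,0,1],
  [0,0,-0.06,0,0,0,1],
  [0,0,-0.12,0,0,0,1],
  [0,0,-0.18,0,0,0,1],
  [0,0,-0.24,0,0,0,1],
  [0,0,-0.3,0,0,0,1],
  [0,0,-0.33,0,0,0,1],
  [0,0,-0.34,0,0,0,1],
])

```text
time_s: 7.6
position: [0.5047, 0.2758, 0.1181]
tcp_rot: [[-0.7, 0.714, 0.004], [0.714, 0.7, 0.001], [-0.002, 0.004, -1.0]]
force: [-0.2, -0.8, -3.1]
opening: 0.73
grasp_force: 30.0
```

```bash
python3 go.py 520 60 113 8.4
```

```text
t 7.6 p [504.7 275.8 118.1] yaw 44.42 F [-0.2 -0.8 -3.1] open 63.5 grip 30.0 q6 -27
row [-0.5495 -0.4672  0.0161] [0.006  0.0009 0.8004] mm [-164.9 -140.2    4.8] deg [ 0.27  0.04 36.02]
```

>>> step_arm([
  [-0.04,-0.034,0.015,0,0,0.06,1],
  [-0.11,-0.093,0.015,0,0,0.16,1],
  [-0.19,-0.16,0.015,0,0,0.28,1],
  [-0.275,-0.234,0.015,0,0,0.4,1],
  [-0.36,-0.306,0.015,0,0,0.52,1],
  [-0.44,-0.374,0.015,0,0,0.64,1],
  [-0.51,-0.433,0.015,0,0,0.74,1],
  [-0.55,-0.467,0.015,0,0,0.8,1],
])

```text
time_s: 8.27
position: [0.5188, 0.0566, 0.1105]
tcp_rot: [[-0.141, 0.99, -0.001], [0.99, 0.141, -0.001], [-0.001, -0.001, -1.0]]
force: [0.1, -0.1, -3.6]
opening: 0.729
grasp_force: 30.0
```

```bash
python3 go.py 530 -130 113 -28
```

```text
t 8.27 p [518.8  56.6 110.5] yaw 8.1 F [ 0.1 -0.1 -3.6] open 63.4 grip 30.0 q6 -14
row [-0.6211 -0.0505 -0.0078] [-7.000e-04  1.100e-03  8.022e-01] mm [-186.3  -15.2   -2.3] deg [-3.00e-02  5.00e-02  3.61e+01]
```

>>> step_arm([
  [-0.05,-0.004,0,0,0,0.06,1],
  [-0.13,-0.01,0,0,0,0.16,1],
  [-0.22,-0.018,0,0,0,0.28,1],
  [-0.31,-0.025,0,0,0,0.4,1],
  [-0.4,-0.033,0,0,0,0.52,1],
  [-0.5,-0.04,0,0,0,0.64,1],
  [-0.58,-0.047,0,0,0,0.74,1],
  [-0.62,-0.05,0,0,0,0.8,1],
])

```text
time_s: 8.93
position: [0.5316, -0.13, 0.1106]
tcp_rot: [[0.468, 0.884, 0.001], [0.884, -0.468, -0.001], [-0.001, 0.001, -1.0]]
force: [1.1, 0.9, -2.5]
opening: 0.733
grasp_force: 30.0
```

```bash
python3 go.py 542.3 -276.7 113 -64
```

```text
t 8.93 p [ 531.6 -130.   110.6] yaw -27.91 F [ 1.1  0.9 -2.5] open 63.7 grip 30.0 q6 3
row [-0.4156  0.2603 -0.0074] [1.80e-03 4.00e-04 8.02e-01] mm [-124.7   78.1   -2.2] deg [8.000e-02 2.000e-02 3.609e+01]
```

>>> step_arm([
  [-0.03,0.02,-0.005,0,0,0.06,1],
  [-0.09,0.055,-0.005,0,0,0.16,1],
  [-0.15,0.095,-0.005,0,0,0.28,1],
  [-0.21,0.13,-0.005,0,0,0.4,1],
  [-0.27,0.17,-0.005,0,0,0.52,1],
  [-0.34,0.21,-0.005,0,0,0.64,1],
  [-0.39,0.245,-0.005,0,0,0.74,1],
  [-0.416,0.26,-0.005,0,0,0.8,1],
])

```text
time_s: 9.6
position: [0.5428, -0.2763, 0.1119]
tcp_rot: [[0.898, 0.44, 0.001], [0.44, -0.898, -0.001], [0.0, 0.002, -1.0]]
force: [-0.9, 0.1, -2.4]
opening: 0.735
grasp_force: 30.0
```

```bash
cat > tin.py <<'E'
from h import *
S,T=load("side0"),load("top0")
def fit(P):
    P=P.astype(np.float32)
    vx,vy,x,y=cv2.fitLine(P,cv2.DIST_HUBER,0,.01,.01).ravel(); return np.array([vx,vy]),np.array([x,y])
def peak(g):
    k=np.clip(np.argmax(g),1,len(g)-2); a,b,c=g[k-1:k+2]; return k+0.5*(a-c)/(a-2*b+c+1e-9)
def edge(img,rng,ax,span,sign):
    pts=[]
    for u in rng:
        lo,hi=span(u); v=(img[lo:hi,u] if ax else img[u,lo:hi]).astype(float); g=sign*np.gradient(v); q=lo+peak(g)
        pts.append((u,q) if ax else (q,u))
    return np.array(pts)
gray=lambda c:cv2.cvtColor(c["image"],cv2.COLOR_RGB2HSV)[...,2].astype(float)
blu=lambda c:cv2.GaussianBlur(cv2.cvtColor(c["image"],cv2.COLOR_RGB2HSV)[...,1].astype(float),(3,3),0)
es=edge(gray(S),range(390,420),True,lambda u:(int(165+(u-387.2)*.109)-3,int(165+(u-387.2)*.109)+4),-1)
et=edge(gray(T),range(215,240),False,lambda u:(int(414.4+(u-212.4)*.572)-3,int(414.4+(u-212.4)*.572)+4),1)
fs=edge(blu(S),range(390,420),True,lambda u:(int(158+(u-387.5)*.107)-4,int(158+(u-387.5)*.107)+5),-1)
ft=edge(blu(T),range(208,234),False,lambda u:(int(426.9+(u-205.6)*.576)-4,int(426.9+(u-205.6)*.576)+5),1)
a=np.radians(26); n=np.array([-np.sin(a),np.cos(a)])
for k,c,e in(("near side",S,es),("near top",T,et),("far side",S,fs),("far top",T,ft)):
    P=onplane(c,e,.042)[:,:2]*1000; d,o=fit(P); ang=np.degrees(np.arctan(d[1]/d[0])); tt=(542.3-o[0])*np.cos(a)+(-276.7-o[1])*np.sin(a)
    Q=o+d*np.sign(d[0])*tt
    print(k,"ang",round(ang,2),"lateral vs (542.3,-276.7):",round(n@(Q-[542.3,-276.7]),2))
E
python3 tin.py; python3 go.py 542.3 -276.7 75 -64
```

```text
near side ang 25.81 lateral vs (542.3,-276.7): 17.03
near top ang 24.63 lateral vs (542.3,-276.7): 16.42
far side ang 25.54 lateral vs (542.3,-276.7): -20.66
far top ang 25.19 lateral vs (542.3,-276.7): -20.63
t 9.6 p [ 542.8 -276.3  111.9] yaw -63.89 F [-0.9  0.1 -2.4] open 63.9 grip 30.0 q6 26
row [-0.0022  0.0002  0.123 ] [ 0.0019 -0.0001  0.0025] mm [-0.7  0.1 36.9] deg [ 0.09 -0.    0.11]
```

>>> step_arm([
  [0.0005,0.005,0.02,0,0,0.016,1],
  [0.0005,0.005,0.05,0,0,0.016,1],
  [0.0005,0.005,0.09,0,0,0.016,1],
  [0.0005,0.005,0.13,0,0,0.016,1],
  [0.0005,0.005,0.15,0,0,0.016,1],
  [0.0005,0.005,0.16,0,0,0.016,1],
  [0.0005,0.005,0.16,0,0,0.016,1],
])

```text
time_s: 10.18
position: [0.5427, -0.2736, 0.063]
tcp_rot: [[0.901, 0.434, -0.002], [0.434, -0.901, 0.002], [-0.001, -0.003, -1.0]]
force: [0.6, -0.0, -3.6]
opening: 0.727
grasp_force: 30.0
```

```bash
python3 go.py 543.2 -278.5 60 -64.6; python3 - <<'E'
from rig import *
import cv2,numpy as np
for n in("side","top"): np.savez(n+"1.npz",**capture(n))
from h import *
a=load("side1")["image"][120:210,345:465];b=load("top1")["image"][190:265,380:480]
r=lambda i:cv2.resize(i,(400,300),interpolation=cv2.INTER_CUBIC)
cv2.imwrite("pics/g4.png",np.hstack([r(a),r(b)])[:,:,::-1])
E
```

```text
t 10.18 p [ 542.7 -273.6   63. ] yaw -64.25 F [ 0.6 -0.  -3.6] open 63.3 grip 30.0 q6 27
row [-0.0056  0.0155  0.0099] [-0.0033  0.0016  0.0078] mm [-1.7  4.7  3. ] deg [-0.15  0.07  0.35]
```

View pics/g4.png

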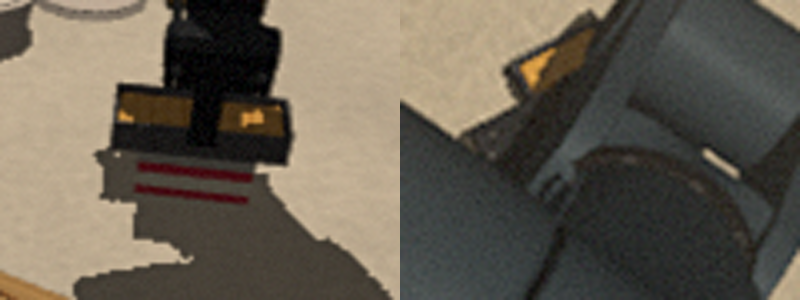

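The side crop shows the frame held over the tin (front wall's bottom edge from (110,150) to (290,165)), with the tin's red bands beneath from (137,165) to (253,178). I measure the frame's front edge to check the alignment.

```bash
cat > fr.py <<'E'
from h import *
c=load("side1"); zb=.050
V=cv2.GaussianBlur(cv2.cvtColor(c["image"],cv2.COLOR_RGB2HSV)[...,2].astype(float),(3,3),0)
m=np.zeros((400,640),np.uint8); m[143:172,373:437]=(V[143:172,373:437]<50)*255
def run(zz,lo0,hi0,sl,sign,name,off,cols):
    pts=[]
    for u in cols:
        y0=lo0+sl*(u-378); lo,hi=int(y0)-4,int(y0)+5; g=sign*np.gradient(V[lo:hi,u]); k=int(np.clip(np.argmax(g),1,len(g)-2)); a,b,d=g[k-1:k+2]; pts.append((u,lo+k+.5*(a-d)/(a-2*b+d+1e-9)))
    P=(onplane(c,np.array(pts),zz)[:,:2]*1000).astype(np.float32)
    vx,vy,x,y=cv2.fitLine(P,cv2.DIST_HUBER,0,.01,.01).ravel()
    a=np.radians(25.4); n=np.array([-np.sin(a),np.cos(a)]); t=np.array([np.cos(a),np.sin(a)]); C=np.array([543.2,-278.5])
    o=np.array([x,y]); d=np.array([vx,vy])*np.sign(vx); Q=o+d*(t@(C-o))
    print(name,"ang",round(np.degrees(np.arctan(vy/vx)),2),"lateral",round(n@(Q-C),2),"resid",np.round(np.abs(np.cross(d,P-o)).mean(),2))
run(zb,165,0,.083,1,"bottom front",32,[*range(381,384),*range(423,430)])
run(zb,165,0,.083,1,"bottom front all",32,range(381,430))
ys,xs=np.where(m); 
for y in(160,162,163,164,165): print(y,xs[ys==y].min() if (ys==y).any() else None,xs[ys==y].max() if (ys==y).any() else None)
E
python3 fr.py 2>/dev/null; python3 go.py 543.2 -278.5 60 -64.6
```

```text
bottom front ang 26.39 lateral 35.67 resid 0.18
bottom front all ang 26.29 lateral 35.93 resid 0.39
160 379 431
162 379 431
163 379 430
164 379 430
165 385 430
t 10.28 p [ 543.6 -274.5   64.4] yaw -64.27 F [-0.3 -0.2 -2.5] open 63.4 grip 30.0 q6 27
row [-0.007   0.0114  0.0147] [ 0.0001 -0.0001  0.0073] mm [-2.1  3.4  4.4] deg [ 0.01 -0.    0.33]
```

>>> step_arm([
  [-0.007,0.011,0.0,0,0,0.012,1],
  [-0.007,0.011,0.0,0,0,0.012,1],
  [-0.007,0.011,0.0,0,0,0.012,1],
  [-0.007,0.011,0.0,0,0,0.012,1],
])

```text
time_s: 10.62
position: [0.5431, -0.279, 0.0649]
tcp_rot: [[0.905, 0.425, 0.001], [0.425, -0.905, -0.001], [0.0, 0.001, -1.0]]
force: [0.0, -0.7, -3.4]
opening: 0.731
grasp_force: 30.0
```

```bash
python3 go.py 543.2 -278.5 45 -64.8
```

```text
t 10.62 p [ 543.1 -279.    64.9] yaw -64.86 F [ 0.  -0.7 -3.4] open 63.6 grip 30.0 q6 27
row [ 0.001  -0.0012  0.0664] [ 0.001  -0.0005 -0.0014] mm [ 0.3 -0.4 19.9] deg [ 0.04 -0.02 -0.06]
```

>>> step_arm([
  [0.001,-0.001,0.01,0,0,0,1],
  [0.001,-0.001,0.02,0,0,0,1],
  [0.001,-0.001,0.03,0,0,0,1],
  [0.001,-0.001,0.036,0,0,0,1],
  [0.001,-0.001,0.042,0,0,0,1],
  [0.001,-0.001,0.048,0,0,0,1],
  [0.001,-0.001,0.05,0,0,0,1],
  [0.001,-0.001,0.05,0,0,0,1],
])

```text
time_s: 11.28
position: [0.5431, -0.2783, 0.0494]
tcp_rot: [[0.905, 0.425, 0.0], [0.425, -0.905, -0.0], [0.0, 0.0, -1.0]]
force: [-0.2, 0.8, -1.6]
opening: 0.732
grasp_force: 30.0
```

```bash
python3 go.py 543.2 -278.5 30 -64.8
```

```text
t 11.28 p [ 543.1 -278.3   49.4] yaw -64.84 F [-0.2  0.8 -1.6] open 63.7 grip 30.0 q6 27
row [-0.0002  0.0008  0.0647] [ 0.0001 -0.0001 -0.001 ] mm [-0.1  0.2 19.4] deg [ 0.01 -0.   -0.04]
```

>>> step_arm([
  [0,0.001,0.01,0,0,0,1],
  [0,0.001,0.02,0,0,0,1],
  [0,0.001,0.03,0,0,0,1],
  [0,0.001,0.04,0,0,0,1],
  [0,0.001,0.05,0,0,0,1],
  [0,0.001,0.058,0,0,0,1],
  [0,0.001,0.064,0,0,0,1],
  [0,0.001,0.064,0,0,0,1],
])

```text
time_s: 11.95
position: [0.5429, -0.2783, 0.0297]
tcp_rot: [[0.905, 0.425, -0.001], [0.425, -0.905, 0.001], [-0.0, -0.001, -1.0]]
force: [-0.6, -0.2, -2.0]
opening: 0.732
grasp_force: 30.0
```

```bash
python3 go.py 543.2 -278.5 14.5 -64.8
```

```text
t 11.95 p [ 542.9 -278.3   29.7] yaw -64.84 F [-0.6 -0.2 -2. ] open 63.7 grip 30.0 q6 27
row [0.0006 0.0011 0.0507] [-0.0011  0.0006 -0.001 ] mm [ 0.2  0.3 15.2] deg [-0.05  0.03 -0.04]
```

>>> step_arm([
  [0,0.001,0.01,0,0,0,1],
  [0,0.001,0.02,0,0,0,1],
  [0,0.001,0.03,0,0,0,1],
  [0,0.001,0.038,0,0,0,1],
  [0,0.001,0.044,0,0,0,1],
  [0,0.001,0.048,0,0,0,1],
  [0,0.001,0.05,0,0,0,1],
])

```text
time_s: 12.53
position: [0.5432, -0.2787, 0.015]
tcp_rot: [[0.905, 0.425, -0.0], [0.425, -0.905, 0.0], [-0.0, -0.0, -1.0]]
force: [-1.0, -0.8, -1.3]
opening: 0.731
grasp_force: 30.0
```

>>> step_arm([
  [0,0,0.003,0,0,0,1],
  [0,0,0.005,0,0,0,1],
  [0,0,0.005,0,0,0,1],
])

```text
time_s: 12.78
position: [0.5433, -0.2788, 0.0137]
tcp_rot: [[0.905, 0.425, -0.0], [0.425, -0.905, 0.0], [-0.0, -0.0, -1.0]]
force: [0.2, 0.6, -1.9]
opening: 0.729
grasp_force: 30.0
```

>>> step_arm([
  [0,0,0.003,0,0,0,1],
  [0,0,0.005,0,0,0,1],
  [0,0,0.005,0,0,0,1],
])

```text
time_s: 13.03
position: [0.5435, -0.2789, 0.0129]
tcp_rot: [[0.905, 0.425, 0.0], [0.425, -0.905, -0.0], [0.0, 0.0, -1.0]]
force: [-0.6, 0.1, 3.7]
opening: 0.731
grasp_force: 30.0
```

>>> step_arm([
  [0,0,0,0,0,0,-1],
  [0,0,0,0,0,0,-1],
  [0,0,0,0,0,0,-1],
  [0,0,0,0,0,0,-1],
  [0,0,0,0,0,0,-1],
  [0,0,0,0,0,0,-1],
  [0,0,0,0,0,0,-1],
])

```text
time_s: 13.62
position: [0.5433, -0.2787, 0.0122]
tcp_rot: [[0.905, 0.425, -0.0], [0.425, -0.905, 0.0], [-0.0, -0.0, -1.0]]
force: [0.2, 0.6, -0.0]
opening: 0.995
grasp_force: 0.0
```

>>> step_arm([
  [0,0,-0.02,0,0,0,-1],
  [0,0,-0.05,0,0,0,-1],
  [0,0,-0.08,0,0,0,-1],
  [0,0,-0.1,0,0,0,-1],
  [0,0,-0.107,0,0,0,-1],
  [0,0,-0.107,0,0,0,-1],
])

```text
time_s: 14.12
position: [0.544, -0.2792, 0.0457]
tcp_rot: [[0.905, 0.425, 0.002], [0.425, -0.905, -0.001], [0.001, 0.002, -1.0]]
force: [-0.3, 0.7, -0.1]
opening: 1.001
grasp_force: 0.0
```

```bash
python3 go.py 543.2 -278.5 43.5 -64.8;python3 - <<'E'
from rig import *
import cv2,numpy as np
for n in("side","top"): np.savez(n+"2.npz",**capture(n))
from h import *
a=load("side2")["image"][120:210,345:465];b=load("top2")["image"][190:265,380:480]
r=lambda i:cv2.resize(i,(400,300),interpolation=cv2.INTER_CUBIC)
cv2.imwrite("pics/g5.png",np.hstack([r(a),r(b)])[:,:,::-1])
E
```

```text
t 14.12 p [ 544.  -279.2   45.7] yaw -64.84 F [-0.3  0.7 -0.1] open 87.1 grip 0.0 q6 27
row [-0.0013 -0.0033  0.0073] [ 0.0027 -0.0014 -0.0009] mm [-0.4 -1.   2.2] deg [ 0.12 -0.06 -0.04]
```

View pics/g5.png

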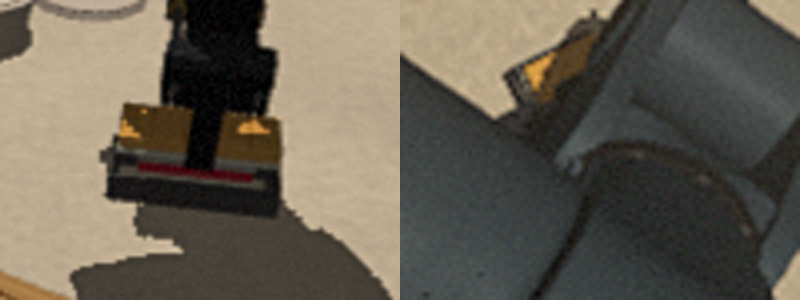

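The side crop shows the shortbread block on the tin at (200,130), with the red band of the tin below it and the frame down on the counter at (195,190). I grip the shortbread across its width.

>>> step_arm([
  [0,0,0.002,0,0,0,-1],
  [0,0,0.002,0,0,0,-1],
  [0,0,0.002,0,0,0,-1],
])

```text
time_s: 14.47
position: [0.543, -0.2786, 0.0433]
tcp_rot: [[0.905, 0.425, -0.001], [0.425, -0.905, 0.001], [-0.0, -0.001, -1.0]]
force: [0.4, -0.0, -0.3]
opening: 1.007
grasp_force: 0.0
```

```bash
python3 go.py 543.2 -278.5 43.5 -64.8
```

```text
t 14.47 p [ 543.  -278.6   43.3] yaw -64.85 F [ 0.4 -0.  -0.3] open 87.6 grip 0.0 q6 27
row [ 0.0005  0.     -0.0007] [-0.0011  0.0005 -0.0011] mm [ 0.2  0.  -0.2] deg [-0.05  0.02 -0.05]
```

>>> step_arm([
  [0,0,0,0,0,0,1],
  [0,0,0,0,0,0,1],
  [0,0,0,0,0,0,1],
  [0,0,0,0,0,0,1],
  [0,0,0,0,0,0,1],
  [0,0,0,0,0,0,1],
  [0,0,0,0,0,0,1],
  [0,0,0,0,0,0,1],
])

```text
time_s: 15.13
position: [0.5433, -0.2787, 0.0438]
tcp_rot: [[0.905, 0.425, 0.0], [0.425, -0.905, -0.0], [-0.0, 0.0, -1.0]]
force: [0.2, -0.1, -0.7]
opening: 0.639
grasp_force: 30.0
```

>>> step_arm([
  [0,0,-0.01,0,0,0,1],
  [0,0,-0.03,0,0,0,1],
  [0,0,-0.06,0,0,0,1],
  [0,0,-0.1,0,0,0,1],
  [0,0,-0.14,0,0,0,1],
  [0,0,-0.18,0,0,0,1],
  [0,0,-0.2,0,0,0,1],
  [0,0,-0.2,0,0,0,1],
])

```text
time_s: 15.8
position: [0.5446, -0.2797, 0.1064]
tcp_rot: [[0.905, 0.425, 0.004], [0.425, -0.905, -0.003], [0.002, 0.004, -1.0]]
force: [0.5, 0.3, -2.1]
opening: 0.64
grasp_force: 30.0
```

```bash
python3 go.py 525 -130 105 -76
```

```text
t 15.8 p [ 544.6 -279.7  106.4] yaw -64.85 F [ 0.5  0.3 -2.1] open 55.7 grip 30.0 q6 27
row [ 0.1529 -0.4795  0.003 ] [ 0.0052 -0.0034  0.2479] mm [  45.9 -143.8    0.9] deg [ 0.24 -0.15 11.15]
```

>>> step_arm([
  [0.015,-0.045,0,0,0,0.03,1],
  [0.035,-0.11,0,0,0,0.06,1],
  [0.055,-0.18,0,0,0,0.09,1],
  [0.08,-0.25,0,0,0,0.12,1],
  [0.1,-0.32,0,0,0,0.16,1],
  [0.125,-0.39,0,0,0,0.2,1],
  [0.145,-0.45,0,0,0,0.235,1],
  [0.153,-0.48,0,0,0,0.248,1],
])

```text
time_s: 16.47
position: [0.5224, -0.1264, 0.1035]
tcp_rot: [[0.97, 0.242, -0.002], [0.242, -0.97, 0.002], [-0.002, -0.002, -1.0]]
force: [-0.4, 0.1, -1.1]
opening: 0.641
grasp_force: 30.0
```

```bash
python3 go.py 497.5 29 100 -88
```

```text
t 16.47 p [ 522.4 -126.4  103.5] yaw -75.97 F [-0.4  0.1 -1.1] open 55.7 grip 30.0 q6 50
row [ 0.0451 -0.5226  0.0125] [-0.0023  0.0025  0.2674] mm [  13.5 -156.8    3.8] deg [-0.1   0.11 12.03]
```

>>> step_arm([
  [0.004,-0.045,0,0,0,0.03,1],
  [0.01,-0.12,0,0,0,0.06,1],
  [0.017,-0.2,0,0,0,0.1,1],
  [0.024,-0.28,0,0,0,0.14,1],
  [0.031,-0.36,0,0,0,0.18,1],
  [0.038,-0.44,0,0,0,0.22,1],
  [0.043,-0.5,0,0,0,0.255,1],
  [0.045,-0.522,0,0,0,0.267,1],
])

```text
time_s: 17.13
position: [0.4979, 0.0282, 0.1036]
tcp_rot: [[0.999, 0.036, -0.001], [0.036, -0.999, 0.001], [-0.001, -0.001, -1.0]]
force: [0.2, -0.9, -1.1]
opening: 0.639
grasp_force: 30.0
```

```bash
python3 go.py 497.5 29 35 -88
```

```text
t 17.13 p [497.9  28.2 103.6] yaw -87.93 F [ 0.2 -0.9 -1.1] open 55.6 grip 30.0 q6 78
row [-0.0008 -0.0026  0.2288] [-0.0007  0.0017  0.0015] mm [-0.2 -0.8 68.6] deg [-0.03  0.08  0.07]
```

>>> step_arm([
  [0,-0.002,0.03,0,0,0,1],
  [0,-0.002,0.07,0,0,0,1],
  [0,-0.002,0.11,0,0,0,1],
  [0,-0.002,0.15,0,0,0,1],
  [0,-0.002,0.19,0,0,0,1],
  [0,-0.002,0.215,0,0,0,1],
  [0,-0.002,0.225,0,0,0,1],
  [0,-0.002,0.225,0,0,0,1],
])

```text
time_s: 17.8
position: [0.4987, 0.0261, 0.0353]
tcp_rot: [[0.999, 0.034, -0.001], [0.034, -0.999, 0.0], [-0.001, -0.0, -1.0]]
force: [0.5, 0.5, -1.3]
opening: 0.639
grasp_force: 30.0
```

```bash
python3 go.py 497.5 29 25 -88
```

```text
t 17.8 p [498.7  26.1  35.3] yaw -88.06 F [ 0.5  0.5 -1.3] open 55.6 grip 30.0 q6 78
row [-0.0037 -0.0097  0.0343] [-0.0001  0.0018 -0.0013] mm [-1.1 -2.9 10.3] deg [-0.01  0.08 -0.06]
```

>>> step_arm([
  [-0.003,-0.009,0.006,0,0,0,1],
  [-0.003,-0.009,0.012,0,0,0,1],
  [-0.003,-0.009,0.02,0,0,0,1],
  [-0.003,-0.009,0.028,0,0,0,1],
  [-0.003,-0.009,0.034,0,0,0,1],
  [-0.003,-0.009,0.034,0,0,0,1],
])

```text
time_s: 18.3
position: [0.4978, 0.0296, 0.0259]
tcp_rot: [[0.999, 0.035, -0.0], [0.035, -0.999, -0.0], [-0.0, 0.0, -1.0]]
force: [-0.3, 0.3, -1.3]
opening: 0.638
grasp_force: 30.0
```

>>> step_arm([
  [0,0,0.003,0,0,0,1],
  [0,0,0.005,0,0,0,1],
  [0,0,0.005,0,0,0,1],
])

```text
time_s: 18.55
position: [0.4978, 0.0296, 0.0245]
tcp_rot: [[0.999, 0.035, -0.0], [0.035, -0.999, -0.0], [-0.0, -0.0, -1.0]]
force: [-0.2, 0.2, -2.1]
opening: 0.641
grasp_force: 30.0
```

>>> step_arm([
  [0,0,0.003,0,0,0,1],
  [0,0,0.005,0,0,0,1],
  [0,0,0.005,0,0,0,1],
])

```text
time_s: 18.8
position: [0.4978, 0.0296, 0.023]
tcp_rot: [[0.999, 0.035, -0.0], [0.035, -0.999, 0.0], [-0.0, -0.0, -1.0]]
force: [-0.9, -1.1, -1.5]
opening: 0.644
grasp_force: 30.0
```

>>> step_arm([
  [0,0,0.002,0,0,0,1],
  [0,0,0.004,0,0,0,1],
  [0,0,0.004,0,0,0,1],
])

```text
time_s: 19.05
position: [0.4978, 0.0296, 0.0217]
tcp_rot: [[0.999, 0.035, -0.0], [0.035, -0.999, 0.0], [-0.0, -0.0, -1.0]]
force: [-0.5, -0.3, -2.0]
opening: 0.637
grasp_force: 30.0
```

>>> step_arm([
  [0,0,0.001,0,0,0,1],
  [0,0,0.002,0,0,0,1],
  [0,0,0.002,0,0,0,1],
])

```text
time_s: 19.3
position: [0.4979, 0.0296, 0.0217]
tcp_rot: [[0.999, 0.035, 0.0], [0.035, -0.999, -0.0], [0.0, 0.0, -1.0]]
force: [-1.2, -0.4, 4.3]
opening: 0.641
grasp_force: 30.0
```

Contact. Release, then rise and check.

>>> step_arm([
  [0,0,0,0,0,0,-1],
  [0,0,0,0,0,0,-1],
  [0,0,0,0,0,0,-1],
  [0,0,0,0,0,0,-1],
  [0,0,0,0,0,0,-1],
  [0,0,0,0,0,0,-1],
  [0,0,0,0,0,0,-1],
  [0,0,0,0,0,0,-1],
])

```text
time_s: 19.97
position: [0.4979, 0.0296, 0.0212]
tcp_rot: [[0.999, 0.035, -0.0], [0.035, -0.999, 0.0], [-0.0, -0.0, -1.0]]
force: [-0.2, -0.1, 0.4]
opening: 0.996
grasp_force: 0.0
```

>>> step_arm([
  [0,0,-0.03,0,0,0,-1],
  [0,0,-0.08,0,0,0,-1],
  [0,0,-0.15,0,0,0,-1],
  [0,0,-0.25,0,0,0,-1],
  [0,0,-0.35,0,0,0,-1],
  [0,0,-0.45,0,0,0,-1],
  [0,0,-0.55,0,0,0,-1],
  [0,0,-0.6,0,0,0,-1],
])

```text
time_s: 20.63
position: [0.4993, 0.0294, 0.2054]
tcp_rot: [[0.999, 0.035, 0.006], [0.035, -0.999, -0.001], [0.006, 0.001, -1.0]]
force: [0.3, 0.2, 0.0]
opening: 1.003
grasp_force: 0.0
```

>>> step_arm([
  [-0.1,-0.1,0,0,0,0,-1],
  [-0.15,-0.22,0,0,0,0,-1],
  [-0.15,-0.35,0,0,0,0,-1],
  [-0.15,-0.48,0,0,0,0,-1],
  [-0.15,-0.61,0,0,0,0,-1],
  [-0.15,-0.74,0,0,0,0,-1],
  [-0.15,-0.87,0,0,0,0,-1],
  [-0.15,-0.95,0,0,0,0,-1],
])

```text
time_s: 21.3
position: [0.4423, 0.3163, 0.2021]
tcp_rot: [[0.999, 0.037, 0.001], [0.037, -0.999, 0.002], [0.001, -0.002, -1.0]]
force: [0.5, 0.4, 0.3]
opening: 1.002
grasp_force: 0.0
```

```bash
python3 - <<'E'
from rig import *
import numpy as np
for n in("side","top"): np.savez(n+"3.npz",**capture(n))
from h import *
s=read_state(); print(s["time_s"],s["position"],s["force"])
a=load("side3")["image"];b=load("top3")["image"][80:300,200:500]
cv2.imwrite("pics/f.png",np.hstack([cv2.resize(a,(400,300)),cv2.resize(b,(400,300))])[:,:,::-1])
E
```

```text
21.4 [0.44258914 0.31645031 0.20196329] [-0.38175055 -0.67352271 -0.31692875]
```

View pics/f.png

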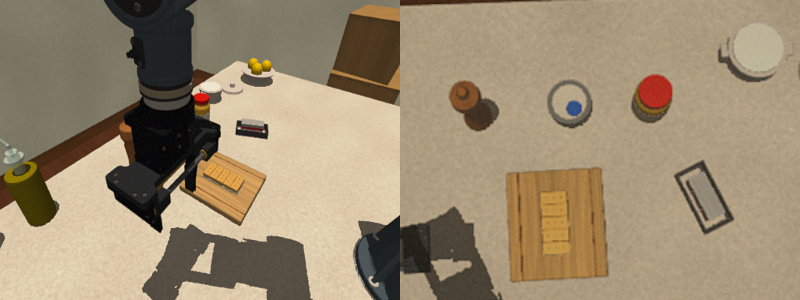

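The top crop shows the shortbread centred on the board (slab at (555,222), board at (557,224)). The frame lies flat around the standing tin at (704,196), and the mill, tub and jar are where they were.

```bash
python3 -c "
from rig import *
print(hand_in())"
```

```text
the job is handed in; nothing more can be done
None
```

The shortbread is out of its frame and lies flat, right way up, in the middle of the cutting board; the empty frame is flat around the upright tin, the mill, jar and tub are undisturbed, and the job was handed in at about 21 s.

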